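Draw the vacuum on a glued badge and hold it

TASK

The glued badge is already lying in the vacuum press. Shut the press's orange lid fully, and only then draw the hand pump's plunger by its red knob, straight along its leaning barrel so that it does not bind, until the whole orange band on the rod shows above the barrel but none of the red band below it. Finish while still holding the plunger steady there in the gripper (it drops back if let go), with the lid still shut and the other things on the bench left where they are.

Things in the scene. Friction and masses are not known exactly. Their poses are not given: they have to be found in the camera images.
- lid (a joint): angle of the press's lid in rad: 0 is fully shut, it grows as the lid opens; starts partly open (about 0.5 to 1.0). The hinge is stiff: the lid stays at whatever angle it is left, and has to be pushed all the way down (up to about 4 N near the free edge).
- press: the vacuum press: a fixed grey open tray, 180 mm (x) x 200 mm (y) x 55 mm high, x pointing from its front to its hinge side, z up; origin at the centre of its underside, on the bench. The glued badge (13 mm high) lies inside.
- lid_hinge (a point): middle of the lid's hinge line, on the tray's far upper rim, at the lid's underside. The frame turns with the lid: y is the hinge line, -x runs along the lid to its free edge, z out of its upper face. The lid is a clear orange plate 180 x 200 mm, 8 mm thick: x -180..0, y -100..100, z 0..8 mm. A black knob stands about 45 mm proud at x = -150, y = 0.
- lid_push (a point): a bare spot on the lid's upper face beside the knob, good to push on: 155 mm from the hinge line, 55 mm to the side of the middle (+y); same axes as lid_hinge, moves with the lid.
- pump: the fixed hand pump: black base 130 mm (x) x 90 mm (y) x 16 mm, origin at the centre of its underside, on the bench, z up. On it a square aluminium barrel, 46 x 46 x 100 mm with a blue trim ring, leaning 20 degrees from vertical towards the base's -x.
- bore_mouth (a point): centre of the bore's mouth, on the barrel's upper end, about 118 mm above the bench; z is the bore's axis, pointing up and out along the lean; y is level. The round bore is 17.5 mm wide and 85 mm deep, closed below.
- rod_knob (a point): centre of the red knob (32 mm diameter, 40 mm long) of the loose plunger, about 0.35 kg; z along the rod, out of the barrel. Under the knob a 16 mm rod, 110 mm long, with two bands: orange 35 to 60 mm below the knob's underside, red from 85 mm. It starts down: knob centre 45 mm from bore_mouth, so orange is all out once drawn 35 mm, red appears at 60 mm, and at 85 mm it leaves the bore.
- glue_mid (a point): bystander: white glue bottle with a pointed nozzle, 54 mm diameter, 145 mm tall, upright; point at half its height.
- spare_mid (a point): bystander: spare badge lying flat, orange plate with white frame, 125 x 85 x 13 mm; point at half its height.
- tape_mid (a point): bystander: yellow ring (tape core) lying flat, 90 mm outside diameter, 64 mm hole, 25 mm high; point at half its height.
Not all that is in view belongs to the job. What is shaped like the part that bears rod_knob but turquoise is not meant. Of the things shaped like the pump, the black one is meant.

How it is judged:
By the outcome, as a careful person would: the job done as asked, in the order asked, and still so for the second after the job is handed in, while the arm keeps its last pose, push and grip.
It also fails if it takes over 48 s, if anything falls off the work surface, if the arm or the gripper's body presses on something with over 40 N, if the wrist force passes 120 N, or if a joint passes its speed limit or range.

ROBOT

A 6-joint arm with a two-finger parallel gripper is mounted at the origin on the work surface. World frame = base frame: x ahead of the robot, y to its left, z up, the work surface at z = 0. Lengths are in m, angles in rad, forces in N, time in s.
With the tool pointing down it reaches from about 0.375 to 0.9 m from the base axis. Payload 3.1 kg.
Tool frame: the origin (TCP) lies at the very end of the fingers, on their centre line; the grasp point (between the pads) lies 19 mm behind it; z points along the fingers, y is the direction in which the jaws open and shut (so a half turn about z gives the same grasp; the last joint's range is limited). The gripper opens to 85 mm and grips with 20 to 120 N. Pads are 22 mm wide; open, the fingers measure 114 mm over their backs; the gripper's body (76 mm by 85 mm) begins 54 mm behind the grasp point. The pads swing forward as they close: fully open they stand 13 mm farther back than shut.
Start: joints at [1.099, 0.527, 1.433, -0, 1.181, -0.178], TCP at [0.18, 0.598, 0.231] pointing down, gripper open.
Joint ranges: [-3.08, 3.08], [-0.75, 2.2], [0.22, 2.44], [-1.43, 4.57], [0, 2.65], [-2.85, 2.85]. Speed limits (rad/s): [2.79, 2.79, 3.14, 3.14, 3.14, 3.14].

INTERFACE

Orientations are given as a unit quaternion [x, y, z, w].
In Python, from station import manip gives the robot as it stands. The module is installed in compiled form; this text tells all that it offers.
- The arm moves only by the tool send_rows, never from a script. Its argument "commands" is a list of rows, each an object with "delta_pos": the shift along the world's x, y, z in cm, a list of three; "yaw": the turn about the world's z in rad. A call has 1 to 10 rows; each row shifts and turns the pose as measured when the row begins; what a row does not reach is not made up. A row lasts 1/8 s, in which the tool goes at most 62.5 mm and 10.7 degrees, less where a joint would pass 70% of its speed; a pose out of reach is approached as far as the arm can. A call is refused whole if a number of a shift passes 6.25 or a number of a turn 0.188, either way. A call with a gripper value outside its range is refused whole. "grip" is the closure, from -1 (fully open) to 1 (shut), set as the call begins (left out, the last holds). The fingers move at their own pace and stop on an object; "force" is the grip in N (left out, the last holds). Time passes only in rows, so rows that do not move let the fingers close. It gives the time, the measured TCP pose, the force and the opening at its end, in the units of the state.
- manip.sense(): the state, without advancing time (a new reading comes with each control period).
- manip.snapshot(name): name is "side" or "top" or "wrist"; returns the picture (420x560x3 uint8, blue, green, red); there is no depth.
- manip.get_calibration(name): a dict with "fx", "fy", "cx", "cy" (pixels), "world_to_cam" (4x4, takes a point from world to camera coordinates); the wrist camera has in their place "mount" (4x4, takes a point from camera to tool coordinates, whose origin is the TCP and whose axes are the flange's). Camera axes: x right, y down, z forward; pixel columns grow to the right and rows downward; lengths in m; the calibration is good to about 2 mm. The wrist camera is an equidistant fisheye: a pixel r from the principal point sees the ray r / f radians off the axis. A picture is of the moment at which its call begins: read the wrist's pose just before it. get_calibration takes no time and is no camera call.
- manip.sign_off(): hands the job in, once; it reports no verdict.
The state is a dict: "t": time; "q": joint angles; "qd": joint speeds; "tau": joint torques, N m; "tcp_pos": TCP position; "tool_rot": TCP orientation; "force": force on the tool from outside, world axes, zero at the start; "ft_torque": the same for the moment, N m; "finger_gap": opening from 0.0 (shut) to 1.0 (fully open).
Only numpy, scipy, OpenCV 4.12 (cv2) and the standard library are available. Lean on these libraries where they do the work, as an engineer would, in place of code of your own. Each camera call takes 0.05 s, during which the arm holds its last target. There are 200 camera calls.

## Working session

There is one attempt and no reset: what is moved stays moved. The work goes in short steps, Python scripts to look and compute and a tool call to move; the robot and the scene stay as the last step left them, time stands still between calls to the robot, and variables do not carry over. Pictures are saved under pics/ and viewed, about 8 in all and at most 12, crops included, and the job is handed in when it is done.

Besides the shell and the picture viewer there is one more tool, called by a JSON object that holds its "name" and its "arguments". send_rows: Moves the arm, as the interface text tells. Its arguments: {"type":"object","properties":{"commands":{"type":"array","items":{"type":"object","properties":{"delta_pos":{"type":"array","items":{"type":"number"}},"yaw":{"type":"number"}}}},"grip":{"type":"number"},"force":{"type":"number"}},"required":["commands"]}

```bash
mkdir -p pics; python3 - <<'E'
from station import manip
import cv2,numpy as np
s=manip.sense();print(s)
for n in("side","top"):
    im=manip.snapshot(n);cv2.imwrite(f"pics/{n}0.png",im)
    c=manip.get_calibration(n);print(n,{k:np.round(v,4).tolist() for k,v in c.items()})
print({k:np.round(v,4).tolist() for k,v in manip.get_calibration("wrist").items()})
a=cv2.imread("pics/side0.png");b=cv2.imread("pics/top0.png")
E
```

```text
{'t': 0.0, 'q': array([ 1.09949425e+00,  5.28455044e-01,  1.43392274e+00, -2.36141462e-05,
        1.18136452e+00, -1.78510869e-01]), 'qd': array([-1.13947716e-03,  6.83460798e-04,  3.47829709e-05,  1.55591188e-03,
       -1.43549013e-03, -5.66718078e-04]), 'tau': array([-7.24086967e-04, -4.42343009e+01, -1.78023666e+01, -3.77114484e-04,
        8.43956019e-03,  1.35152263e-05]), 'tcp_pos': array([0.18004463, 0.59775621, 0.23033393]), 'tool_rot': array([ 1.45868717e-01,  9.89303372e-01, -1.02207718e-03, -3.32759208e-04]), 'force': array([-0.50224859, -0.52071302,  0.7505148 ]), 'ft_torque': array([-0.0382043 , -0.01811051, -0.02784466]), 'finger_gap': 1.0029282201560898}
side {'fx': 506.1727, 'fy': 506.1727, 'cx': 278.9895, 'cy': 211.957, 'world_to_cam': [[0.8991, -0.4376, -0.0105, -0.5409], [-0.2733, -0.5426, -0.7942, 0.2627], [0.3418, 0.717, -0.6075, 1.1565], [0.0, 0.0, 0.0, 1.0]]}
top {'fx': 397.491, 'fy': 397.491, 'cx': 280.238, 'cy': 208.502, 'world_to_cam': [[0.005, -0.9999, 0.0147, -0.0164], [-0.9958, -0.0063, -0.0916, 0.6091], [0.0917, -0.0142, -0.9957, 1.0112], [0.0, 0.0, 0.0, 1.0]]}
{'fx': 325.1923, 'fy': 325.1923, 'cx': 276.9306, 'cy': 209.6423, 'mount': [[0.0015, -0.9517, -0.3071, 0.0784], [1.0, 0.0012, 0.0011, -0.0003], [-0.0007, -0.3071, 0.9517, -0.1439], [0.0, 0.0, 0.0, 1.0]]}
```

View pics/side0.png

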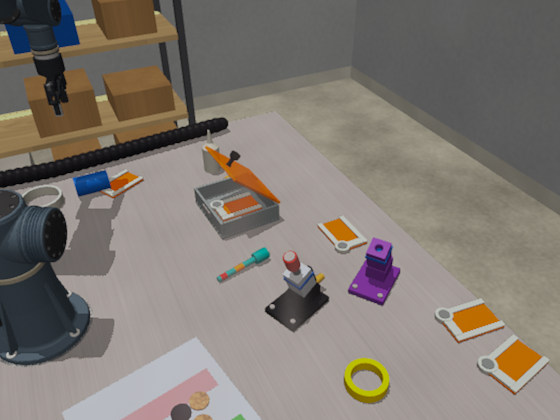

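View pics/top0.png

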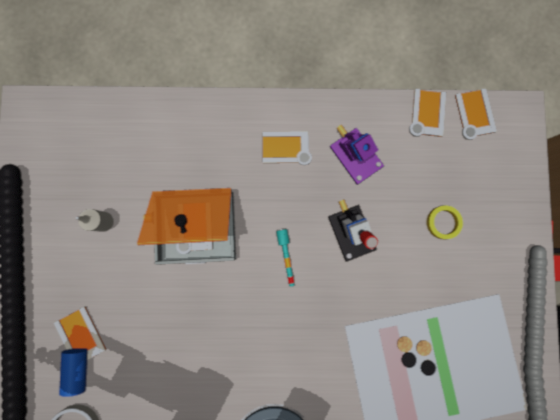

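Side view: press with orange lid at about (237,195), black pump at (297,290), purple pump at (376,270), turquoise plunger at (245,264). Top view: press at (195,228), black pump at (354,233), purple pump at (357,152), turquoise plunger at (286,257). The candidates for the pump are black and purple; I take the black one with the red knob at (370,241), as described. One collage crop will confirm it.

```bash
python3 - <<'E'
import cv2,numpy as np
a=cv2.imread("pics/side0.png");b=cv2.imread("pics/top0.png")
def crop(im,u,v,w,h,k): return cv2.resize(im[v:v+h,u:u+w],None,fx=k,fy=k,interpolation=cv2.INTER_CUBIC)
# each tile 400x300
t=np.vstack([np.hstack([crop(b,130,180,133,100,3),crop(a,190,140,100,100,3)]),
 np.hstack([crop(b,320,190,80,60,5)[:, :399],crop(a,260,245,80,80,3.75)])])
cv2.imwrite("pics/col.png",t);print(t.shape)
E
```

```text
(600, 699, 3)
```

View pics/col.png

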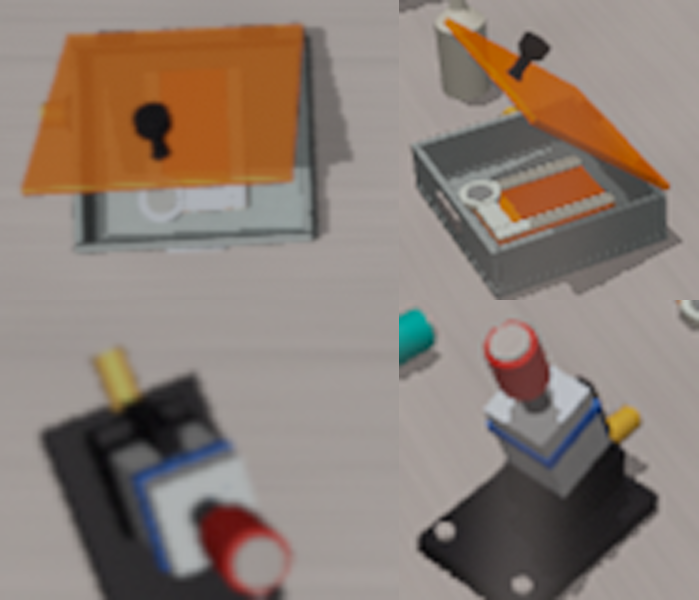

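The crop confirms the target: the black-based pump with the red knob. The knob's cap centre is at top (371.4,242) and side (290.4,256.5). The lid hinges on the far (+x) side, with its free edge raised towards the robot. Next I triangulate.

```bash
cat > h.py <<'E'
from station import manip
import numpy as np, cv2
def ray(n,uv):
    c=manip.get_calibration(n);T=np.array(c["world_to_cam"]);R=T[:3,:3]
    d=R.T@np.array([(uv[0]-c["cx"])/c["fx"],(uv[1]-c["cy"])/c["fy"],1]);return -R.T@T[:3,3],d/np.linalg.norm(d)
def plane(n,uv,z):
    o,d=ray(n,uv);return o+d*(z-o[2])/d[2]
def tri(ut,us):
    (a,d),(b,e)=ray("top",ut),ray("side",us)
    s=np.linalg.lstsq(np.c_[d,-e],b-a,rcond=None)[0];p,q=a+s[0]*d,b+s[1]*e
    return (p+q)/2,np.linalg.norm(p-q)
E
python3 - <<'E'
from h import *
np.set_printoptions(precision=4,suppress=True)
T=lambda x,y:(130+x/3,180+y/3); S=lambda x,y:(190+(x-399)/3,140+y/3)
P=lambda x,y:(320+x/5,190+(y-300)/5); Q=lambda x,y:(260+(x-399)/3.75,245+(y-300)/3.75)
for n,t,s in [("hingeNear",(302,27),(666,186)),("hingeFar",(68,37),(580,92)),("freeNear",(292,180),(535,120)),("freeFar",(23,191),(447,22))]: print(n,*tri(T(*t),S(*s)))
print("rim",plane("top",T(75,248),.055),plane("top",T(313,238),.055),plane("side",S(415,148),.055),plane("side",S(497,250),.055),plane("side",S(666,195),.055))
print("cap",*tri(P(257,560),Q(513,343)))
# base corners upper face z=.016
print("base top",plane("top",P(42,432),.016),plane("top",P(195,375),.016))
for p in[(420,540),(657,497),(548,600)]: print("base side",plane("side",Q(*p),.016))
# base dark mask in full images
b=cv2.imread("pics/top0.png")[190:270,320:390]; 
m=(b.max(2)<75).astype(np.uint8); c=max(cv2.findContours(m,0,2)[0],key=cv2.contourArea)
bx=cv2.boxPoints(cv2.minAreaRect(c))+[320,190]; w=np.array([plane("top",x,.016) for x in bx]);print(bx,w,w.mean(0)); print(np.linalg.norm(w-np.roll(w,1,0),axis=1),[np.arctan2(*(w[i]-w[i-1])[1::-1]) for i in range(4)])
E
```

```text
hingeNear [0.6559 0.1129 0.0629] 0.002378651850706806
hingeFar [0.6499 0.3105 0.0556] 0.00847905263458167
freeNear [0.5269 0.1047 0.1812] 0.0050735915015915145
freeFar [0.5174 0.3026 0.1779] 0.003952009797071992
rim [0.4686 0.3003 0.055 ] [0.4777 0.1021 0.055 ] [0.4692 0.2901 0.055 ] [0.4839 0.1034 0.055 ] [0.6555 0.1095 0.055 ]
cap [ 0.5237 -0.2149  0.1782] 0.0040615829360658735
base top [ 0.5902 -0.1407  0.016 ] [ 0.621  -0.2223  0.016 ]
base side [ 0.4739 -0.1918  0.016 ]
base side [ 0.6227 -0.2261  0.016 ]
base side [ 0.5226 -0.2687  0.016 ]
[[327.8776 216.3816]
 [357.8871 204.5596]
 [375.5477 249.3903]
 [345.5382 261.2122]] [[ 0.5902 -0.1393  0.016 ]
 [ 0.6221 -0.2193  0.016 ]
 [ 0.5039 -0.2643  0.016 ]
 [ 0.4727 -0.1849  0.016 ]] [ 0.5473 -0.202   0.016 ]
[0.126  0.0862 0.1265 0.0853] [np.float64(0.37063211895131937), np.float64(-1.1909422013754747), np.float64(-2.777543550562297), np.float64(1.9450001366223937)]
```

Lid angle is about 0.74 rad, with lid_push now near (0.542, 0.262, 0.166). The pump's yaw is 0.372 and the knob centre is about (0.530, -0.212, 0.160). First I move over the lid with the gripper shut.

{"name": "send_rows", "arguments": {"commands": [{"delta_pos": [4.5,-4.2,0]},{"delta_pos": [4.5,-4.2,0]},{"delta_pos": [4.5,-4.2,0]},{"delta_pos": [4.5,-4.2,0]},{"delta_pos": [4.5,-4.2,0]},{"delta_pos": [4.5,-4.2,0]},{"delta_pos": [4.5,-4.2,0]},{"delta_pos": [4.5,-4.2,0]}], "grip": 1, "force": 40}}

```text
validation failed for argument at $.co...
```

{"name": "send_rows", "arguments": {"commands": [{"delta_pos": [4.5,-4.2,0.0],"yaw": 0.0},{"delta_pos": [4.5,-4.2,0.0],"yaw": 0.0},{"delta_pos": [4.5,-4.2,0.0],"yaw": 0.0},{"delta_pos": [4.5,-4.2,0.0],"yaw": 0.0},{"delta_pos": [4.5,-4.2,0.0],"yaw": 0.0},{"delta_pos": [4.5,-4.2,0.0],"yaw": 0.0},{"delta_pos": [4.5,-4.2,0.0],"yaw": 0.0},{"delta_pos": [4.5,-4.2,0.0],"yaw": 0.0}], "grip": 1, "force": 40}}

```text
t: 1.1
tcp_pos: [0.5415, 0.2562, 0.2273]
tool_rot: [0.141, 0.99, -0.001, -0.002]
force: [-0.5, 0.4, 0.1]
finger_gap: -0.005
```

{"name": "send_rows", "arguments": {"commands": [{"delta_pos": [0.0,0.4,-3.0],"yaw": 0.0},{"delta_pos": [0.0,0.0,-2.5],"yaw": 0.0},{"delta_pos": [-0.7,0.0,-1.0],"yaw": 0.0},{"delta_pos": [-0.7,0.0,-1.0],"yaw": 0.0},{"delta_pos": [-0.7,0.0,-1.0],"yaw": 0.0},{"delta_pos": [-0.7,0.0,-1.0],"yaw": 0.0}]}}

```text
t: 1.85
tcp_pos: [0.518, 0.2559, 0.1305]
tool_rot: [0.145, 0.989, -0.0, 0.002]
force: [0.2, -0.5, 1.4]
finger_gap: 0.002
```

{"name": "send_rows", "arguments": {"commands": [{"delta_pos": [-0.5,0.0,-1.0],"yaw": 0.0},{"delta_pos": [-0.5,0.0,-1.0],"yaw": 0.0},{"delta_pos": [-0.4,0.0,-1.0],"yaw": 0.0},{"delta_pos": [-0.3,0.0,-1.0],"yaw": 0.0},{"delta_pos": [-0.3,0.0,-1.0],"yaw": 0.0},{"delta_pos": [-0.2,0.0,-0.8],"yaw": 0.0}]}}

```text
t: 2.6
tcp_pos: [0.4943, 0.2566, 0.0689]
tool_rot: [0.144, 0.99, -0.0, 0.002]
force: [-0.1, 0.4, 1.0]
finger_gap: -0.001
```

{"name": "send_rows", "arguments": {"commands": [{"delta_pos": [0.0,0.0,-0.4],"yaw": 0.0},{"delta_pos": [0.0,0.0,-0.4],"yaw": 0.0},{"delta_pos": [0.0,0.0,-0.3],"yaw": 0.0}]}}

```text
t: 2.98
tcp_pos: [0.4937, 0.2566, 0.0632]
tool_rot: [0.144, 0.99, -0.0, 0.002]
force: [-5.7, -2.6, 25.7]
finger_gap: 0.003
```

The press stopped the tool at z = 0.0632 with 26 N, which is the expected height of the shut lid. I lift off and go to the pump.

{"name": "send_rows", "arguments": {"commands": [{"delta_pos": [0.0,0.0,5.0],"yaw": 0.0},{"delta_pos": [0.0,0.0,6.0],"yaw": 0.0},{"delta_pos": [0.4,-5.8,4.0],"yaw": 0.08},{"delta_pos": [0.4,-5.8,4.0],"yaw": 0.08},{"delta_pos": [0.5,-5.8,0.0],"yaw": 0.08},{"delta_pos": [0.5,-5.8,0.0],"yaw": 0.08},{"delta_pos": [0.5,-5.8,0.0],"yaw": 0.08},{"delta_pos": [0.5,-5.8,0.0],"yaw": 0.08},{"delta_pos": [0.4,-5.8,0.0],"yaw": 0.09},{"delta_pos": [0.4,-5.8,0.0],"yaw": 0.09}], "grip": -1}}

```text
t: 4.22
tcp_pos: [0.5293, -0.2038, 0.2518]
tool_rot: [-0.199, 0.98, -0.0, 0.008]
force: [0.8, 0.2, 0.4]
finger_gap: 1.002
```

```bash
python3 - <<'E'
from h import *
np.set_printoptions(precision=4,suppress=True)
s=manip.sense();print(s["t"],s["tcp_pos"],s["tool_rot"],s["q"],s["finger_gap"])
w=manip.snapshot("wrist");a=manip.snapshot("side")
cv2.imwrite("pics/w1f.png",w);cv2.imwrite("pics/side1f.png",a)
cv2.imwrite("pics/c1.png",np.hstack([cv2.resize(w,(400,300)),cv2.resize(a[130:250,150:310],(400,300))]))
E
```

```text
4.225 [ 0.5293 -0.2038  0.2518] [-0.1992  0.9799 -0.0003  0.0078] [-0.5701  0.4203  1.5661  0.0115  1.1436 -2.5467] 1.0022213242414715
```

View pics/c1.png

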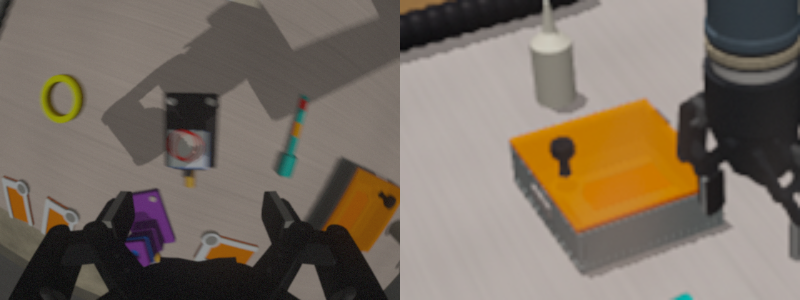

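The lid lies flat and shut on the tray (side crop), the gripper is over the black pump, and the wrist camera sees the red cap at about (259,203). I refine the knob position from that view.

```bash
python3 - <<'E'
from h import *
from scipy.spatial.transform import Rotation as Ro
np.set_printoptions(precision=4,suppress=True)
w=cv2.imread("pics/w1f.png");s=manip.sense();c=manip.get_calibration("wrist");M=np.array(c["mount"]);R=Ro.from_quat(s["tool_rot"]).as_matrix()
def wp(uv,z):
    d=np.array([(uv[0]-c["cx"])/c["fx"],(uv[1]-c["cy"])/c["fy"]]);r=np.linalg.norm(d)
    v=R@M[:3,:3]@np.r_[d/r*np.sin(r),np.cos(r)];o=s["tcp_pos"]+R@M[:3,3];return o+v*(z-o[2])/v[2]
h=cv2.cvtColor(w,cv2.COLOR_BGR2HSV);m=(((h[...,0]<6)|(h[...,0]>172))&(h[...,1]>140)&(h[...,2]>60)).astype(np.uint8)
m[:, :220]=0;m[:,300:]=0
m[:160]=0;m[240:]=0
p=np.argwhere(m)[:,::-1];print(len(p),p.min(0),p.max(0))
hull=cv2.convexHull(p.astype(np.int32));e=cv2.fitEllipse(hull);print(e)
print("cap?",wp(e[0],.1782))
k=(w[...].max(2)<70).astype(np.uint8);k[:120]=0;k[250:]=0;k[:,:215]=0;k[:,:][:,320:]=0
cs=max(cv2.findContours(k,0,2)[0],key=cv2.contourArea);b=cv2.boxPoints(cv2.minAreaRect(cs));W=np.array([wp(x,.016) for x in b]);print(b,W,W.mean(0));print(np.linalg.norm(W-np.roll(W,1,0),axis=1),[np.arctan2(*(W[i]-W[i-1])[1::-1]) for i in range(4)])
cv2.imwrite("pics/c2.png",cv2.resize(w[120:260,190:350],(800,700))[:600])
E
```

```text
109 [234 180] [271 224]
((255.4528045654297, 201.8065185546875), (42.20693588256836, 43.87439727783203), 134.84414672851562)
cap? [ 0.5246 -0.2282  0.1782]
[[224.5442 228.5502]
 [231.0435 125.6449]
 [305.2947 130.3344]
 [298.7954 233.2397]] [[ 0.6247 -0.2436  0.016 ]
 [ 0.501  -0.2809  0.016 ]
 [ 0.4733 -0.199   0.016 ]
 [ 0.5941 -0.1544  0.016 ]] [ 0.5483 -0.2195  0.016 ]
[0.0943 0.1292 0.0864 0.1287] [np.float64(-1.2393749837084438), np.float64(-2.849058234442722), np.float64(1.8972873478084198), np.float64(0.35377098453115696)]
```

View pics/c2.png

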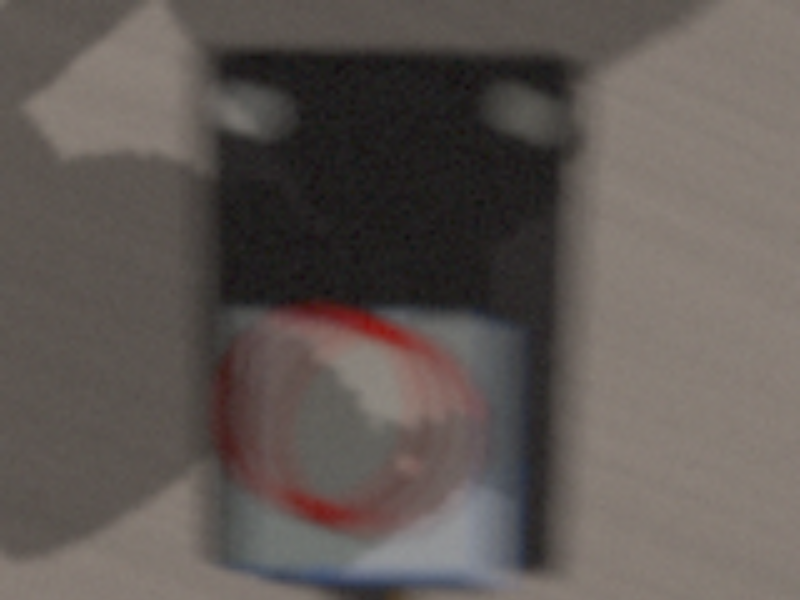

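That frame is motion-blurred (the arm was still settling), so I let it settle and measure again.

{"name": "send_rows", "arguments": {"commands": [{"delta_pos": [0.0,0.0,0.0],"yaw": 0.0},{"delta_pos": [0.0,0.0,0.0],"yaw": 0.0},{"delta_pos": [0.0,0.0,0.0],"yaw": 0.0}]}}

```text
t: 4.7
tcp_pos: [0.5295, -0.2065, 0.2513]
tool_rot: [-0.195, 0.981, -0.001, 0.008]
force: [0.7, -0.1, 0.0]
finger_gap: 1.0
```

```bash
python3 - <<'E'
from h import *
from scipy.spatial.transform import Rotation as Ro
np.set_printoptions(precision=4,suppress=True)
s=manip.sense();w=manip.snapshot("wrist");cv2.imwrite("pics/w2f.png",w)
c=manip.get_calibration("wrist");M=np.array(c["mount"]);R=Ro.from_quat(s["tool_rot"]).as_matrix()
print(s["tcp_pos"],np.arctan2(R[1,1],R[0,1]),s["q"])
def wp(uv,z):
    d=np.array([(uv[0]-c["cx"])/c["fx"],(uv[1]-c["cy"])/c["fy"]]);r=np.linalg.norm(d)
    v=R@M[:3,:3]@np.r_[d/r*np.sin(r),np.cos(r)];o=s["tcp_pos"]+R@M[:3,3];return o+v*(z-o[2])/v[2]
h=cv2.cvtColor(w,cv2.COLOR_BGR2HSV);m=(((h[...,0]<6)|(h[...,0]>172))&(h[...,1]>110)&(h[...,2]>60)).astype(np.uint8)
m[:,:200]=0;m[:,340:]=0;m[:140]=0;m[260:]=0
p=np.argwhere(m)[:,::-1];e=cv2.fitEllipse(cv2.convexHull(p.astype(np.int32)));print(len(p),e,"cap",wp(e[0],.1782))
k=(w.max(2)<70).astype(np.uint8);k[:100]=0;k[250:]=0;k[:,:190]=0;k[:,340:]=0
cs=max(cv2.findContours(k,0,2)[0],key=cv2.contourArea);b=cv2.boxPoints(cv2.minAreaRect(cs));W=np.array([wp(x,.016) for x in b]);print(b,W.mean(0));print(np.linalg.norm(W-np.roll(W,1,0),axis=1),[np.arctan2(*(W[i]-W[i-1])[1::-1]) for i in range(4)])
cv2.imwrite("pics/c3.png",cv2.resize(w[120:260,190:350],(640,560)))
E
```

```text
[ 0.5295 -0.2065  0.2513] 1.963498006493184 [-0.5732  0.422   1.5647  0.0098  1.1419 -2.5407]
504 ((269.7181701660156, 207.3998260498047), (42.708656311035156, 43.475669860839844), 14.067399024963379) cap [ 0.5233 -0.2152  0.1782]
[[234.3347 233.9222]
 [236.0511 130.9342]
 [312.08   132.2014]
 [310.3635 235.1894]] [ 0.547  -0.2058  0.016 ]
[0.0965 0.1293 0.0883 0.1291] [np.float64(-1.1918280696118082), np.float64(-2.7985332979453914), np.float64(1.9471410737163097), np.float64(0.40680637901245253)]
```

View pics/c3.png

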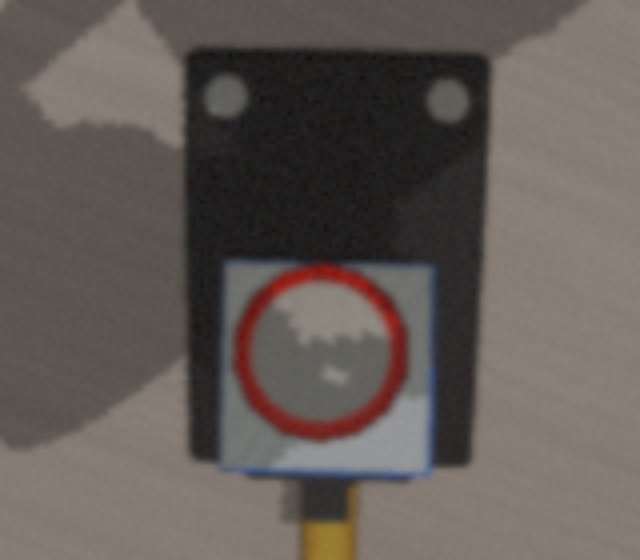

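The settled view is sharp. The cap is at (0.523,-0.215), which agrees with the first fix to 1 mm, and the pump's yaw is about 0.372. I descend around the knob.

{"name": "send_rows", "arguments": {"commands": [{"delta_pos": [0.0,-0.6,-2.0],"yaw": -0.02},{"delta_pos": [0.0,0.0,-3.0],"yaw": 0.0},{"delta_pos": [0.0,0.0,-3.0],"yaw": 0.0},{"delta_pos": [0.0,0.0,-2.0],"yaw": 0.0},{"delta_pos": [0.0,0.0,-0.6],"yaw": 0.0},{"delta_pos": [0.0,0.0,0.0],"yaw": 0.0}]}}

```text
t: 5.5
tcp_pos: [0.5315, -0.2073, 0.145]
tool_rot: [-0.189, 0.982, -0.003, 0.01]
force: [-0.4, 1.0, -0.9]
finger_gap: 1.004
```

{"name": "send_rows", "arguments": {"commands": [{"delta_pos": [-0.1,-0.5,-0.3],"yaw": 0.0},{"delta_pos": [0.0,-0.3,0.0],"yaw": 0.0}]}}

```text
t: 5.75
tcp_pos: [0.5315, -0.2158, 0.1435]
tool_rot: [-0.19, 0.982, -0.004, 0.011]
force: [-0.5, 0.4, 0.1]
finger_gap: 1.001
```

{"name": "send_rows", "arguments": {"commands": [{"delta_pos": [-0.2,0.3,0.0],"yaw": 0.0},{"delta_pos": [0.0,0.0,0.0],"yaw": 0.0}]}}

```text
t: 6.0
tcp_pos: [0.5297, -0.2135, 0.1444]
tool_rot: [-0.189, 0.982, -0.005, 0.011]
force: [-0.4, -0.2, -0.1]
finger_gap: 1.0
```

{"name": "send_rows", "arguments": {"commands": [{"delta_pos": [0.0,0.0,0.0],"yaw": 0.0},{"delta_pos": [0.0,0.0,0.0],"yaw": 0.0},{"delta_pos": [0.0,0.0,0.0],"yaw": 0.0},{"delta_pos": [0.0,0.0,0.0],"yaw": 0.0},{"delta_pos": [0.0,0.0,0.0],"yaw": 0.0},{"delta_pos": [0.0,0.0,0.0],"yaw": 0.0}], "grip": 1, "force": 60}}

```text
t: 6.75
tcp_pos: [0.5296, -0.213, 0.145]
tool_rot: [-0.19, 0.982, -0.004, 0.011]
force: [0.0, 0.8, 1.5]
finger_gap: 0.358
```

{"name": "send_rows", "arguments": {"commands": [{"delta_pos": [-0.22,-0.09,0.66],"yaw": 0.0},{"delta_pos": [-0.22,-0.09,0.66],"yaw": 0.0}]}}

```text
t: 7.0
tcp_pos: [0.5251, -0.2144, 0.1571]
tool_rot: [-0.189, 0.982, -0.004, 0.011]
force: [2.1, 0.5, -4.8]
finger_gap: 0.356
```

{"name": "send_rows", "arguments": {"commands": [{"delta_pos": [-0.22,-0.09,0.66],"yaw": 0.0},{"delta_pos": [-0.22,-0.09,0.66],"yaw": 0.0},{"delta_pos": [-0.22,-0.09,0.66],"yaw": 0.0}]}}

```text
t: 7.38
tcp_pos: [0.5178, -0.2173, 0.1779]
tool_rot: [-0.189, 0.982, -0.003, 0.011]
force: [0.9, 0.8, -5.2]
finger_gap: 0.356
```

{"name": "send_rows", "arguments": {"commands": [{"delta_pos": [-0.2,-0.08,0.6],"yaw": 0.0},{"delta_pos": [-0.18,-0.08,0.55],"yaw": 0.0},{"delta_pos": [0.0,0.0,0.0],"yaw": 0.0},{"delta_pos": [0.0,0.0,0.0],"yaw": 0.0}]}}

```text
t: 7.88
tcp_pos: [0.5132, -0.2192, 0.191]
tool_rot: [-0.189, 0.982, -0.004, 0.011]
force: [0.8, 0.3, -5.1]
finger_gap: 0.361
```

```bash
python3 - <<'E'
from h import *
s=manip.sense();print(s["t"],s["tcp_pos"],s["force"],s["finger_gap"])
a=manip.snapshot("side");b=manip.snapshot("top");cv2.imwrite("pics/side2.png",a);cv2.imwrite("pics/top2.png",b)
r=lambda im,u,v,w,h:cv2.resize(im[v:v+h,u:u+w],(400,400),interpolation=cv2.INTER_CUBIC)
cv2.imwrite("pics/c4.png",np.hstack([r(a,250,220,90,90),r(a,180,120,110,110)]))
E
```

```text
7.875 [ 0.51321472 -0.21919529  0.19104797] [ 0.84562643  0.33255047 -5.14076179] 0.3611812844597387
```

View pics/c4.png

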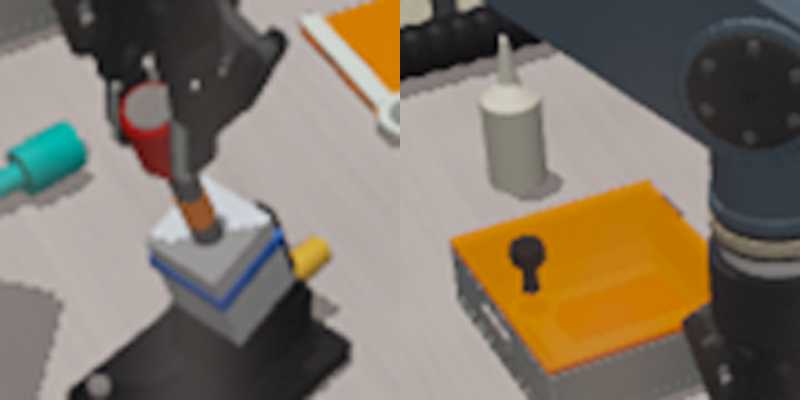

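The whole orange band shows with a strip of grey rod below it and no red, and the lid is still shut. By the TCP the draw is about 49 mm. I hold for 1 s to check that it doesn't creep.

{"name": "send_rows", "arguments": {"commands": [{"delta_pos": [0.0,0.0,0.0],"yaw": 0.0},{"delta_pos": [0.0,0.0,0.0],"yaw": 0.0},{"delta_pos": [0.0,0.0,0.0],"yaw": 0.0},{"delta_pos": [0.0,0.0,0.0],"yaw": 0.0},{"delta_pos": [0.0,0.0,0.0],"yaw": 0.0},{"delta_pos": [0.0,0.0,0.0],"yaw": 0.0},{"delta_pos": [0.0,0.0,0.0],"yaw": 0.0},{"delta_pos": [0.0,0.0,0.0],"yaw": 0.0}]}}

```text
t: 8.98
tcp_pos: [0.5134, -0.2191, 0.1907]
tool_rot: [-0.189, 0.982, -0.004, 0.011]
force: [0.3, 0.6, -2.1]
finger_gap: 0.358
```

```bash
python3 -c "
from station import manip
import cv2,numpy as np
s=manip.sense();print(s['tcp_pos'],s['force'])
a=manip.snapshot('side').astype(int);d=np.abs(a-cv2.imread('pics/side2.png'))[225:290,270:320];print(d.mean(),d.max())
if s['tcp_pos'][2]<.196 and d.mean()<6: print(manip.sign_off())"
```

```text
[ 0.51336099 -0.21912641  0.19068522] [ 0.26907221  0.60225657 -2.11302292]
1.062871794871795 43
the job is handed in; nothing more can be done
None
```

The job is done and handed in at about t = 9 s. The press lid is shut, and the gripper is still holding the black pump's plunger drawn out about 49 mm (allowed range 35–60 mm).

- **Lid:** I pushed it down beside its knob until it stopped at z = 63 mm, the expected shut height, with about 26 N of push. The side camera showed it flat on the tray, both before I went to the pump and again after the draw.
- **Plunger:** I gripped the red knob at 60 N and drew it along the leaning barrel with little resistance (side force about 2 N or less). The side view shows the whole orange band above the barrel, grey rod below it and no red.
- **Steadiness:** Over a 1 s hold before handing in, the position moved less than 0.5 mm and the picture around the pump hardly changed.
- **Bystanders:** The gripper did not go near any of them. The glue bottle looked undisturbed in the last side view, but I did not check the spare badge or the tape ring again in the final pictures.
- **Disagreement:** The first wrist-camera picture was blurred because the arm was still settling, and it was about 13 mm off. Taken again at rest, it matched the first fix to about 1 mm. The vertical force reading during the hold dropped from about 5 N to 2 N with no visible movement.

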